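# Press a label holder home behind the lip of a parts bin and hold it

### The job

One of the two blue parts bins has no label holder yet: take the loose yellow label holder from its black stand and push its tongue down behind the metal lip of that bin's empty rail. A sprung bar at the bottom of the rail pushes back, so feel your way and press, without forcing it, until the shoulders of the holder sit fully home on the rail, and finish while still holding it pressed there, so that it can be screwed from behind. Leave the orange bulb carton and the grease tin where they are.

Things in the scene. Friction and masses are not known exactly. Their poses are not given: they have to be found in the camera images.
- label_holder: loose yellow label holder, about 60 g, standing upright in the stand with its shoulders on the stand's top. Upper part: a frame with a white card and a blue stripe on both faces, 8 mm thick (x), 72 mm wide (y), 55 mm high. Below it a tongue 6 mm thick (x), 50 mm wide (y), 34 mm long, a little narrower at the foot. Origin: centre of the tongue's foot; z up towards the frame, top of the frame at z = 89 mm. Both faces alike: it may go in either way round
- holder_shoulder (a point): on the label holder, centre of the underside of its frame, where the tongue begins: 34 mm above the tongue's foot, 55 mm below the top. Axes as the holder's
- stand: fixed black block 46 x 92 x 44 mm (x, y, z) with an upright slot 8 x 54 mm for the tongue; origin at the centre of its underside; its place and yaw vary
- bin_empty: fixed blue open parts bin with an EMPTY label rail; 100 mm deep (x), 110 mm wide (y), walls 45 to 56 mm high, bolts in it. Origin: centre of its underside; x points away from its front, so the rail is on its -x side. The two bins swap places and vary in place and yaw
- rail_mouth (a point): centre of the mouth of the empty bin's rail, level with the tops of its two end cheeks, 50 mm above the work surface; axes as the bin's (z up). The channel between the aluminium lip (-x side) and the bin's front wall is 9 mm wide (x), 56 mm long (y), with flared upper edges. With the holder home, its shoulders rest on the cheeks: holder_shoulder is at rail_mouth, tongue 34 mm deep
- spring_bar (a joint): red sprung bar at the bottom of the empty bin's rail: 0 when up, grows as it is pushed down (m); the holder touches it when 12 mm short of home, and it reads about 0.012 with the holder home. It pushes up with 4 N when touched and about 9 N at home; let go, the holder is lifted again
- bin_full: the other fixed blue bin, of the same shape, with spark plugs in it and a yellow label holder already fixed in its rail (top 105 mm above the work surface); not to be used
- bulb_box: bystander: loose small orange bulb carton 42 x 42 x 62 mm, origin at the centre of its underside
- grease_tin: bystander: loose round grease tin, 59 mm across, 37 mm high, origin at the centre of its underside

How it is judged:
On the way, in this order (a step that is already met when the one before it is completed fails the run):
1. the label holder is lifted out of its stand by the fingers (z of holder_shoulder in the frame of stand above 0.085 m and contact force between the fingers and label_holder above 2 N), for 0.1 s.
2. its tongue is behind the lip, down on the sprung bar (x of holder_shoulder in the frame of rail_mouth between -0.004 and 0.004 m and y of holder_shoulder in the frame of rail_mouth between -0.005 and 0.005 m and z of holder_shoulder in the frame of rail_mouth below 0.0135 m and angle between label_holder's own z axis and vertical below 0.15 rad and contact force between label_holder and bin_empty above 1 N), for 0.02 s.
3. it is pressed fully home and held there (x of holder_shoulder in the frame of rail_mouth between -0.004 and 0.004 m and y of holder_shoulder in the frame of rail_mouth between -0.005 and 0.005 m and z of holder_shoulder in the frame of rail_mouth below 0.002 m and angle between label_holder's own z axis and vertical below 0.15 rad and value of joint spring_bar above 0.01 m and contact force between the fingers and label_holder above 2 N), for 0.5 s.
At the end, for the whole second after the job is handed in: holder shoulder centre within 4 mm across and 5 mm along of the rail mouth, within 2 mm of the cheek tops, tilt under 0.15 rad, sprung bar pressed more than 10 mm, holder at rest (under 0.02 m/s) and the fingers still on it with more than 2 N (all of step 3 and linear speed of label_holder below 0.02 m/s); the arm keeps its last pose, push and grip.
It fails at once if the holder is forced: more than 45 N between holder and bin (contact force between label_holder and bin_empty above 45 N).
It fails at once if the bulb carton is moved by more than 20 mm (distance of bulb_box from where it was at the start of the episode above 0.02 m).
It fails at once if the grease tin is moved by more than 20 mm (distance of grease_tin from where it was at the start of the episode above 0.02 m).
It also fails if it takes over 35 s, if anything falls off the work surface, if the arm or the gripper's body presses on something with over 40 N, if the wrist force passes 120 N, or if a joint passes its speed limit or range.

### The arm

A 7-joint arm with a two-finger parallel gripper is mounted at the origin on a cart in front of the work surface, level with it; the furniture and walls round the work are solid. World frame = base frame: x ahead of the robot, y to its left, z up, the work surface at z = 0. Lengths are in m, angles in rad, forces in N, time in s.
With the tool pointing down it reaches from about 0.4 to 0.9 m from the base axis. Payload 5.6 kg.
Tool frame: the origin (TCP) lies midway between the tips of the shut fingers; the grasp point (between the pads) lies 19 mm behind it; z points along the fingers, y is the line along which they close (so a half turn about z gives the same grasp; the last joint's range is limited). The gripper opens to 92 mm and grips with 3 to 60 N. Pads are 20 mm wide; open, the fingers measure 128 mm over their backs; the gripper's body (75 mm by 189 mm) begins 69 mm behind the grasp point.
Start: joints at [1.17, 0.468, -0.012, 1.603, 0.006, 1.071, -0.056], TCP at [0.228, -0.609, 0.215] pointing down, gripper open.
Joint ranges: [-2.53, 2.53], [-0.31, 2.02], [-1.57, 1.55], [0.28, 2.44], [-1.29, 4.43], [0.15, 1.84], [-2.92, 2.92]. Speed limits (rad/s): [2.57, 2.57, 3.14, 3.14, 3.14, 3.14, 3.14].

### API

Orientations are given as a 3x3 rotation matrix whose columns are the frame's x, y, z axes.
In Python, from station import env, effector, solver, viewer, workorder, search_frame, tip_of gives the robot as it stands. Calls block until the motion is done:
- env.reach(position, orientation): joint-space move of the TCP to a pose.
- env.movel(position, frame=None, rate=0.15): straight line of the TCP; frame=None keeps the orientation; rate is the mean speed in m/s.
- env.goto_joints(angles): joint-space move.
- effector.release() and effector.grasp(squeeze=None): open the fingers fully, or close them until they stop; squeeze is the grip in N (None keeps the last).
- env.pause(seconds).
- solver.inverse_kinematics(position, orientation): joint angles nearest the present ones, or None.
- env.sense(): the state.
- viewer.read_camera(name): name is "scene" or "top"; returns (picture, depth): 480x640x3 uint8, red, green, blue; 480x640 float32, m along the optical axis (not along the pixel's ray), 0 where there is no reading.
- viewer.camera_info(name): a dict with "intrinsics" (3x3 intrinsics, pixels), "eye" and "rotation" of the camera in the world. Camera axes: x right, y up, looking along -z (the intrinsics and any distortion apply to the point x, -y, -z); pixel columns grow to the right and rows downward; lengths in m; the calibration is good to about 2 mm. A picture is of the moment at which its call begins. camera_info takes no time and is no camera call.
A pose or a line that the arm cannot do raises env.PlanningError and nothing moves.
- workorder.finish_job(): hands the job in; it is judged then, once.
Trained networks look in the newest picture that a camera, given by its name, has taken for a name from the list of things; names that differ only in an ending like _2 or _b are one class to them, and where a whole thing is asked for, a point or a joint stands for the part that bears it (a point fixed in the world has none). Each returns a list of dicts, best first, with "score" (0 to 1); they miss things now and then, are a little off and sometimes report something else, mostly with a low value. They report only what shows in the picture. A call takes as long as a camera call.
- search_frame(camera, name): "at" ([x, y, z] in m, in world coordinates, good to about 4 mm: the middle of the surface that is visible of it).
- tip_of(camera, name): "at" ([x, y, z] in m, in world coordinates, good to about 4 mm: a listed point, or the origin of a listed thing).
The state is a dict: "t": time; "joint_positions": joint angles; "joint_velocities": joint speeds; "tau": joint torques, N m; "ee_pos": TCP position; "tcp_rot": TCP orientation; "wrist_force": force on the tool from outside, world axes, zero at the start; "moment": the same for the moment, N m; "gripper_width": finger opening in m; "grasp_force": force on a finger pad.
Only numpy, scipy, OpenCV 4.12 (cv2) and the standard library are available. Lean on these libraries where they do the work, as an engineer would, in place of code of your own. Each camera call takes 0.05 s, during which the arm holds its last target. There are 200 camera calls.

## Working session

There is one attempt and no reset: what is moved stays moved. The work goes in short steps, each a Python script; the robot and the scene stay as the last script left them, time stands still between calls to the robot, and variables do not carry over. Pictures are saved under pics/ and viewed, at most 10 in all, crops included, and the job is handed in when it is done.

```bash
ls; mkdir -p pics; python3 - <<'E'
from station import env, effector, solver, viewer, workorder, search_frame, tip_of
import cv2,numpy as np
np.set_printoptions(precision=4,suppress=True)
for c in ["top","scene"]:
    p,d=viewer.read_camera(c); cv2.imwrite(f"pics/{c}0.png",p[:,:,::-1]); np.save(f"pics/{c}d.npy",d); np.save(f"pics/{c}p.npy",p)
    i=viewer.camera_info(c); print(c,i)
    for n in ["label_holder","holder_shoulder","stand","bin_empty","rail_mouth","bin_full","bulb_box","grease_tin"]:
        print(n,[(np.round(q["at"],4),round(q["score"],2)) for q in tip_of(c,n)[:2]])
print(env.sense())
E
```

```text
pics
top {'intrinsics': array([[475.7169,   0.    , 315.4783],
       [  0.    , 475.7169, 237.7029],
       [  0.    ,   0.    ,   1.    ]]), 'eye': array([0.3883, 0.0246, 0.9454]), 'rotation': array([[-0.0115,  0.9926, -0.1212],
       [-0.9998, -0.0135, -0.0154],
       [-0.0169,  0.121 ,  0.9925]])}
label_holder [(array([ 0.4661, -0.2151,  0.0165]), 0.74)]
holder_shoulder [(array([ 0.4686, -0.2206,  0.051 ]), 0.61), (array([0.5532, 0.1896, 0.052 ]), 0.48)]
stand [(array([ 0.4658, -0.2162,  0.0019]), 0.57)]
bin_empty [(array([0.6002, 0.1857, 0.0006]), 0.91)]
rail_mouth [(array([0.5541, 0.1909, 0.0543]), 0.81)]
bin_full [(array([ 0.5956,  0.0065, -0.0001]), 0.56)]
bulb_box [(array([ 0.4288,  0.246 , -0.003 ]), 0.73)]
grease_tin [(array([ 0.4168,  0.0876, -0.0017]), 0.76)]
scene {'intrinsics': array([[535.9573,   0.    , 320.8842],
       [  0.    , 535.9573, 237.3575],
       [  0.    ,   0.    ,   1.    ]]), 'eye': array([-0.2569,  0.6101,  0.6648]), 'rotation': array([[-0.6081,  0.4293, -0.6677],
       [-0.7938, -0.3162,  0.5196],
       [ 0.0119,  0.846 ,  0.5331]])}
label_hold
[... 369 characters left out ...]
[(array([ 0.4295,  0.2501, -0.0017]), 0.63)]
grease_tin [(array([0.5902, 0.0056, 0.0038]), 0.56)]
{'t': 0.9, 'joint_positions': array([ 1.17  ,  0.4675, -0.0116,  1.6027,  0.006 ,  1.0714, -0.0563]), 'joint_velocities': array([ 0.0011,  0.0006,  0.0001,  0.    ,  0.0001, -0.0002,  0.0004]), 'tau': array([  0.0002, -52.0405,  -0.0124, -24.4059,  -0.0566,   0.0113,
         0.    ]), 'ee_pos': array([ 0.2276, -0.6089,  0.2146]), 'tcp_rot': array([[ 0.9367,  0.3501, -0.    ],
       [ 0.3501, -0.9367, -0.0001],
       [-0.    ,  0.0001, -1.    ]]), 'wrist_force': array([0.4765, 0.4398, 0.0221]), 'moment': array([0.0482, 0.0454, 0.0323]), 'grasp_force': 0.0, 'gripper_width': 0.09196924919098054}
```

View pics/top0.png

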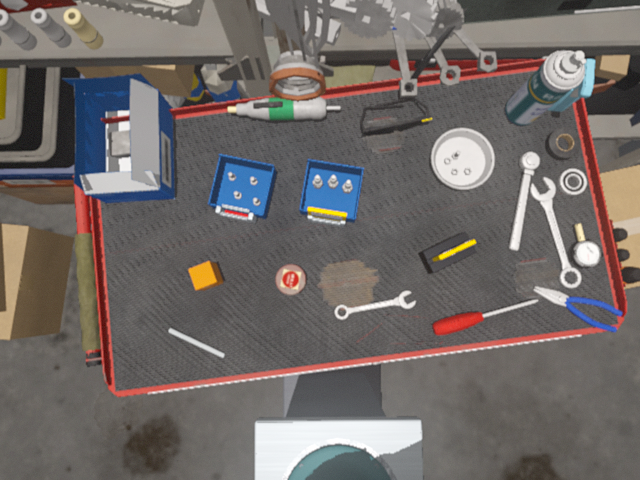

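View pics/scene0.png

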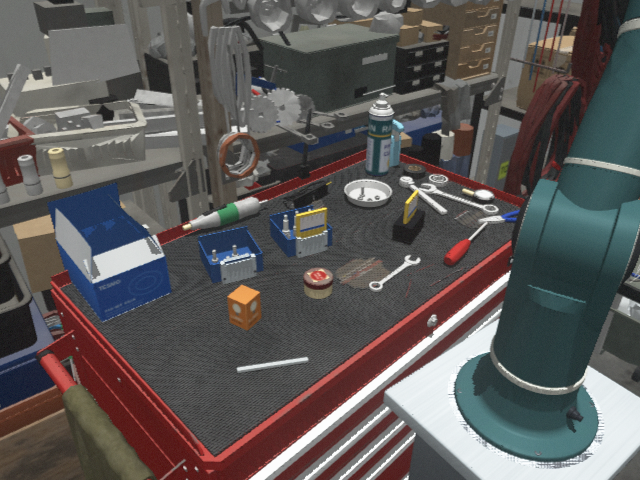

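The top view shows the yellow holder in its stand at (455,250). The empty bin is at (243,187) with its rail near (235,212), and the full bin is at (332,190). The tin is at (290,279) and the carton at (204,276). Next I'll get precise poses and yaws from depth.

```bash
cat > h.py <<'E'
import numpy as np,cv2
from station import viewer
np.set_printoptions(precision=4,suppress=True)
def cloud(c,d):
    i=viewer.camera_info(c);K=i["intrinsics"];v,u=np.mgrid[:480,:640]
    P=np.stack([(u-K[0,2])/K[0,0]*d,-(v-K[1,2])/K[1,1]*d,-d],-1)
    return P@i["rotation"].T+i["eye"]
def rect(xy):
    (c,s,a)=cv2.minAreaRect((xy*1000).astype(np.float32)); return np.array(c)/1000,np.array(s),a
def pca(xy):
    m=xy.mean(0);w,v=np.linalg.eigh(np.cov((xy-m).T));return m,v[:,1],np.sqrt(w)
E
python3 - <<'E'
from h import *
for c in ["top","scene"]:
    p=np.load(f"pics/{c}p.npy");P=cloud(c,np.load(f"pics/{c}d.npy"))
    hsv=cv2.cvtColor(p,cv2.COLOR_RGB2HSV);h,s,v=cv2.split(hsv)
    Y=(h>20)&(h<35)&(s>120); B=(h>95)&(h<125)&(s>120)
    near=lambda x,y,r:np.hypot(P[...,0]-x,P[...,1]-y)<r
    z=P[...,2]
    print(c)
    for nm,m in [("holder",Y&near(.467,-.217,.07)&(z>.06)),("holder full",Y&near(.55,.01,.07)&(z>.06)),
      ("bin e",B&near(.6,.186,.095)&(z>.035)),("bin f",B&near(.594,.008,.095)&(z>.035)),
      ("bin e rail",~B&near(.553,.192,.05)&(z>.025)&(z<.07)),
      ("stand top",near(.467,-.218,.07)&(z>.035)&(z<.05)&(v<70))]:
        q=P[m]; 
        if len(q)<8: print(nm,len(q));continue
        mm,ax,sd=pca(q[:,:2]); print(nm,len(q),"mean",q.mean(0),"z",np.percentile(q[:,2],[2,98]),"pca yaw",np.degrees(np.arctan2(ax[1],ax[0])),"rect",*rect(q[:,:2]))
p=np.load("pics/topp.npy");a=cv2.resize(p[140:240,190:310],(720,600),interpolation=cv2.INTER_CUBIC)
cv2.imwrite("pics/crop1.png",a[:,:,::-1])
E
```

```text
top
holder 212 mean [ 0.4672 -0.211   0.0942] z [0.0675 0.0998] pca yaw 114.5438618005158 rect [ 0.4684 -0.2139] [ 8.6317 71.5805] 24.4412899017334
holder full 182 mean [0.5379 0.017  0.1002] z [0.0711 0.1056] pca yaw 79.70591397230083 rect [0.5384 0.0166] [69.7147  7.2846] 79.74211120605469
bin e 475 mean [0.6201 0.1805 0.0451] z [0.0359 0.0556] pca yaw 79.10275739753979 rect [0.6042 0.1824] [111.109  100.2014] 77.53568267822266
bin f 428 mean [0.6128 0.0042 0.0457] z [0.0355 0.0552] pca yaw 80.79860200817448 rect [0.5925 0.0073] [109.9409 100.0167] 79.88536071777344
bin e rail 375 mean [0.5533 0.1927 0.04  ] z [0.0254 0.05  ] pca yaw 79.31332746220444 rect [0.5674 0.1923] [76.1181 53.579 ] 77.3828353881836
stand top 101 mean [ 0.4716 -0.1981  0.041 ] z [0.0352 0.0446] pca yaw 118.65988987371597 rect [ 0.4685 -0.2134] [45.3685 90.4893] 24.512727737426758
scene
holder 115 mean [ 0.4608 -0.1981  0.0896] z [0.0614 0.1009] pca yaw 114.19047892111048 rect [ 0.4673 -0.2105] [ 7.5332 72.4926] 25.329553604125977
holder full 223 mean [0.5374 0.024  0.0919] z [0.0602 0.1068] pca yaw 81.0415585765979 rect [0.5502 0.0021] [ 55.5839 100.4241] 37.61309051513672
bin e 665 mean [0.626  0.1795 0.0453] z [0.0354 0.0572] pca yaw 110.15987630071636 rect [0.6035 0.185 ] [110.9576 106.7127] 78.07350158691406
bin f 415 mean [0.6073 0.0256 0.0472] z [0.0353 0.0677] pca yaw 160.8708744233503 rect [0.5885 0.0112] [111.6813 113.2914] 79.98767852783203
bin e rail 528 mean [0.548  0.197  0.0401] z [0.0257 0.051 ] pca yaw 78.48198137149679 rect [0.5654 0.1927] [85.2646 56.3663] 74.845703125
stand top 338 mean [ 0.4572 -0.1999  0.0432] z [0.0358 0.0471] pca yaw 102.37706252639654 rect [ 0.4686 -0.2121] [ 46.8759 101.6579] 25.470272064208984
```

View pics/crop1.png

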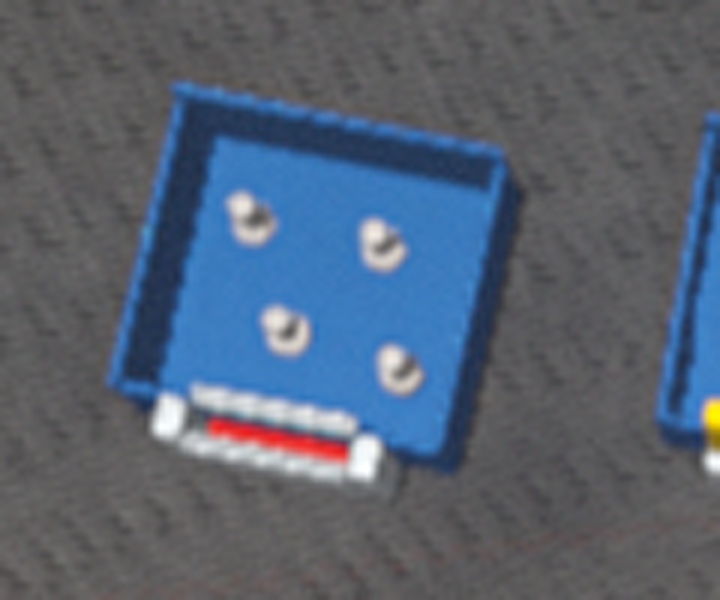

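Rail mouth comes out at about (0.5505, 0.1943) with bin x-axis yaw −12.5°. The holder is at (0.4684, −0.2139) with its x-axis at 24.5°. I'll check IK for both half-turns, then grasp and lift.

```bash
cat >> h.py <<'E'
def R(deg):  # tool down, tool y axis at heading deg
    a=np.radians(deg);y=np.array([np.cos(a),np.sin(a),0]);z=np.array([0,0,-1.]);return np.stack([np.cross(y,z),y,z],1)
def bright(s): return s["t"],s["ee_pos"],s["wrist_force"],s["grasp_force"],s["gripper_width"]
E
python3 - <<'E'
from h import *
from station import env,effector,solver
best=None
for k in (0,180):
    a=solver.inverse_kinematics([.4682,-.2135,.18],R(24.5+k)); b=solver.inverse_kinematics([.5505,.1943,.13],R(-12.5+k)); print(k,a,b)
    if a is not None and b is not None:
        m=max(abs(a[6]),abs(b[6]))
        if best is None or m<best[0]: best=(m,k)
k=best[1]; print("k",k)
env.reach([.4682,-.2135,.17],R(24.5+k)); print(bright(env.sense()))
env.movel([.4682,-.2135,.060],rate=.12); print(bright(env.sense()))
effector.grasp(40); print(bright(env.sense()))
E
```

```text
0 [ 0.8117  0.3408 -0.5365  1.9367  0.2164  0.9204  0.5961] [ 0.3156  0.7021 -0.9965  1.7934  0.6824  1.0347 -1.1638]
180 [ 0.3362  0.2818  0.0313  1.9669 -0.0112  0.8931 -2.3407] [ 0.4594  0.9429 -1.3293  1.7861  0.9752  1.2508  1.7746]
k 0
(2.6, array([ 0.4679, -0.215 ,  0.17  ]), array([-0.6773,  0.0365,  0.436 ]), 0.0, 0.09206290182172039)
(3.6667, array([ 0.4688, -0.2137,  0.0606]), array([0.3017, 0.0914, 0.4893]), 0.0, 0.09192658850798979)
(4.9, array([ 0.4677, -0.2138,  0.0599]), array([-0.8268, -1.0884,  0.4269]), 39.9889862537384, 0.007746917298840531)
```

```bash
python3 - <<'E'
from h import *
from station import env,effector
env.movel([.4682,-.2135,.18],rate=.15); print(bright(env.sense()))
env.movel([.5505,.1943,.16],frame=R(-12.5),rate=.2); env.pause(.2); s=env.sense(); print(bright(s),s["tcp_rot"])
for c in ["top","scene"]:
    p,d=viewer.read_camera(c); cv2.imwrite(f"pics/{c}1.png",p[:,:,::-1]); np.save(f"pics/{c}d1.npy",d); np.save(f"pics/{c}p1.npy",p)
    P=cloud(c,d); h,sa,v=cv2.split(cv2.cvtColor(p,cv2.COLOR_RGB2HSV))
    m=(h>20)&(h<35)&(sa>120)&(np.hypot(P[...,0]-.55,P[...,1]-.194)<.08)&(P[...,2]>.09)
    q=P[m]; print(c,len(q)); 
    if len(q)>8: print(q.mean(0),q.min(0),q.max(0),pca(q[:,:2]),rect(q[:,:2]))
E
python3 -c "
import cv2;a=cv2.imread('pics/scene1.png')[150:330,130:370];cv2.imwrite('pics/c2.png',cv2.resize(a,(800,600),interpolation=2))"
```

```text
(5.85, array([ 0.4676, -0.2133,  0.1792]), array([ 0.3357,  0.3037, -0.6705]), 39.992210268974304, 0.007891297742375103)
(8.2833, array([0.5506, 0.1938, 0.1601]), array([-0.3395, -0.7378, -0.6664]), 39.99217987060547, 0.007827907547285882) [[ 0.2172  0.9761  0.0002]
 [ 0.9761 -0.2172 -0.0001]
 [-0.0001  0.0002 -1.    ]]
top 2
scene 734
[0.5492 0.1974 0.1505] [0.5382 0.1599 0.1104] [0.5603 0.2312 0.203 ] (array([0.5492, 0.1974]), array([0.2126, 0.9771]), array([0.0018, 0.0207])) (array([0.55  , 0.1956]), array([72.246 , 10.8896]), 77.02558135986328)
```

View pics/c2.png

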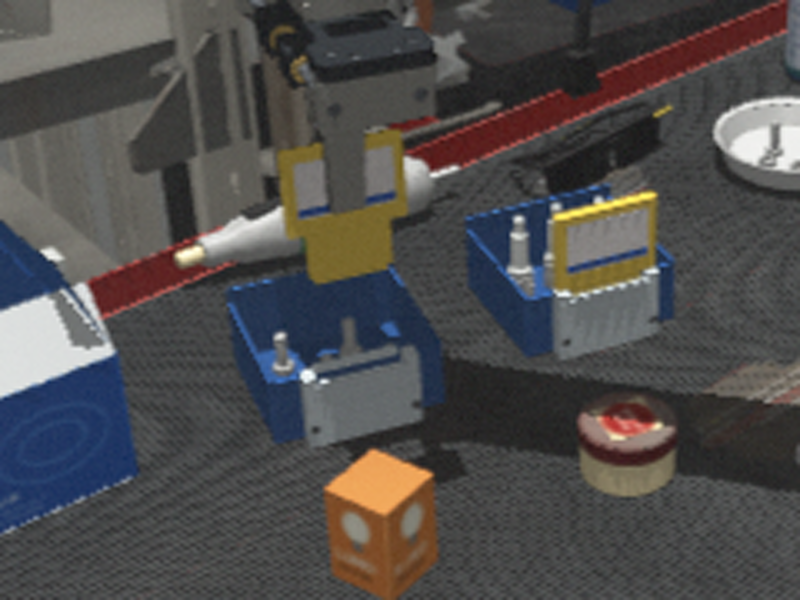

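The scene crop shows the holder gripped upright over the empty bin, tongue at (350,250) and the grey rail plate at (365,395). I'll compare holder and plate along the rail direction within the same camera.

```bash
python3 - <<'E'
from h import *
def stats(nm,q,yaw):
    a=np.radians(yaw);X=np.array([np.cos(a),np.sin(a)]);Y=np.array([-X[1],X[0]])
    x=q[:,:2]@X;y=q[:,:2]@Y
    l,hh=np.percentile(y,[1.5,98.5]); print(nm,len(q),"y mid %.4f w %.4f  x med %.4f [%.4f %.4f]"%((l+hh)/2,hh-l,np.median(x),*np.percentile(x,[2,98])))
for c,k in [("scene","1"),("scene",""),("top","")]:
    p=np.load(f"pics/{c}p{k}.npy");P=cloud(c,np.load(f"pics/{c}d{k}.npy"));h,s,v=cv2.split(cv2.cvtColor(p,cv2.COLOR_RGB2HSV));z=P[...,2]
    near=lambda x,y,r:np.hypot(P[...,0]-x,P[...,1]-y)<r
    G=(s<70)&(v>80);Y=(h>20)&(h<35)&(s>120);Rd=((h<6)|(h>174))&(s>150)
    print(c,k)
    stats("empty plate",P[G&near(.546,.195,.05)&(z>.012)&(z<.049)],-12.5)
    stats("empty cheek tops",P[G&near(.5505,.194,.045)&(z>.046)&(z<.053)],-12.5)
    if (Rd&near(.55,.194,.05)).sum()>5: stats("red bar",P[Rd&near(.55,.194,.05)&(z>.01)],-12.5)
    stats("full plate",P[G&near(.535,.0166,.05)&(z>.012)&(z<.046)],-10.1)
    stats("full holder",P[Y&near(.5384,.0166,.05)&(z>.06)],-10.1)
    if k: 
        stats("held frame",P[Y&near(.55,.195,.07)&(z>.145)],-12.5); stats("held tongue",P[Y&near(.55,.195,.07)&(z>.115)&(z<.138)],-12.5)
    stats("TCP/goal",np.array([[.5506,.1938],[.5506,.1938]]),-12.5)
E
```

```text
scene 1
empty plate 587 y mid 0.3101 w 0.0723  x med 0.4878 [0.4844 0.5047]
empty cheek tops 145 y mid 0.3112 w 0.0692  x med 0.4963 [0.4839 0.5053]
full plate 410 y mid 0.1098 w 0.0795  x med 0.5199 [0.5169 0.5319]
full holder 223 y mid 0.1139 w 0.0710  x med 0.5242 [0.5206 0.5309]
held frame 379 y mid 0.3101 w 0.0704  x med 0.4929 [0.4900 0.4981]
held tongue 245 y mid 0.3104 w 0.0477  x med 0.4936 [0.4903 0.4970]
TCP/goal 2 y mid 0.3084 w 0.0000  x med 0.4956 [0.4956 0.4956]
scene 
empty plate 603 y mid 0.3091 w 0.0750  x med 0.4881 [0.4839 0.5056]
empty cheek tops 147 y mid 0.3108 w 0.0700  x med 0.4983 [0.4832 0.5051]
full plate 415 y mid 0.1100 w 0.0786  x med 0.5198 [0.5163 0.5308]
full holder 222 y mid 0.1135 w 0.0711  x med 0.5242 [0.5204 0.5299]
TCP/goal 2 y mid 0.3084 w 0.0000  x med 0.4956 [0.4956 0.4956]
top 
empty plate 341 y mid 0.3082 w 0.0711  x med 0.4974 [0.4864 0.5354]
empty cheek tops 113 y mid 0.3084 w 0.0701  x med 0.4970 [0.4859 0.5058]
red bar 49 y mid 0.3101 w 0.0434  x med 0.4971 [0.4949 0.4991]
full plate 142 y mid 0.1128 w 0.0739  x med 0.5201 [0.5181 0.5327]
full holder 182 y mid 0.1109 w 0.0690  x med 0.5264 [0.5237 0.5305]
TCP/goal 2 y mid 0.3084 w 0.0000  x med 0.4956 [0.4956 0.4956]
```

Held holder and rail agree to under 1 mm, so I'll descend in small steps, watching the force.

```bash
python3 - <<'E'
from h import *
from station import env
x,y=.5501,.1943
env.movel([x,y,.106],rate=.1); s0=env.sense(); print(bright(s0)); f0=s0["wrist_force"]
for z in np.arange(.102,.0775,-.004):
    env.movel([x,y,z],rate=.04); s=env.sense(); f=s["wrist_force"]-f0; print("%.2f"%s["t"],round(z,4),s["ee_pos"],f,s["moment"]-s0["moment"])
    if np.linalg.norm(f)>8: break
E
```

```text
(9.075, array([0.5503, 0.1946, 0.1062]), array([ 0.2929, -0.7201, -0.6217]), 39.99220311641693, 0.007701038603447027)
9.32 0.102 [0.5502 0.1943 0.1023] [-0.2566  0.7834 -0.7356] [ 0.0186  0.0595 -0.0472]
9.57 0.098 [0.55   0.1942 0.0978] [-0.3501  0.9373 -0.2118] [ 0.0681  0.0634 -0.0936]
9.82 0.094 [0.5499 0.1942 0.0937] [-0.3272 -0.0482 -0.2829] [ 0.0444  0.064  -0.0798]
10.07 0.09 [0.5499 0.1942 0.0897] [-0.9308 -0.0321 -0.5143] [ 0.0503 -0.0104 -0.0456]
10.32 0.086 [0.5499 0.1942 0.0857] [ 0.4701  0.6822 -0.2262] [ 0.0168  0.0442 -0.0692]
10.57 0.082 [0.5499 0.1942 0.0817] [ 0.7976 -0.7179  0.5373] [ 0.0124  0.0707 -0.0614]
10.82 0.078 [0.5502 0.1944 0.078 ] [ 0.3255  1.2657 -0.3252] [-0.0171  0.0338 -0.1032]
```

```bash
python3 - <<'E'
from h import *
from station import env
x,y=.5501,.1943
f0=np.array([0.29,-.5,-.7])
for z in [.076,.074,.072,.070,.068,.067,.066,.065,.064,.063]:
    env.movel([x,y,z],rate=.03); env.pause(.1); s=env.sense(); f=s["wrist_force"]-f0; print("%.2f"%s["t"],round(z,4),s["ee_pos"],f,s["moment"])
    if np.linalg.norm(f)>14 or (z<.0745 and f[2]<2): break
E
```

```text
11.18 0.076 [0.5502 0.1944 0.0763] [-0.8098  0.7982  4.1751] [-0.0507  0.1156 -0.0372]
11.53 0.074 [0.5502 0.1944 0.0741] [-1.5276  1.0658  4.5475] [-0.0824  0.0997 -0.013 ]
11.88 0.072 [0.5502 0.1944 0.0722] [-1.2963 -0.3845  6.101 ] [-0.1182  0.174  -0.0222]
12.22 0.07 [0.5502 0.1944 0.0703] [-1.6422 -0.3525  6.6634] [-0.1702  0.2497 -0.0444]
12.57 0.068 [0.5502 0.1944 0.0684] [-1.9115 -0.1011  7.3116] [-0.1543  0.3313 -0.0263]
12.93 0.067 [0.5502 0.1944 0.0675] [-1.3926 -0.5979  8.1131] [-0.189   0.3335 -0.0385]
13.28 0.066 [0.5502 0.1944 0.0665] [-2.6321  0.4063  8.5461] [-0.1608  0.3934  0.0181]
13.62 0.065 [0.5501 0.1944 0.0659] [-2.5572 -0.1503 11.6167] [-0.2445  0.6498 -0.0168]
13.97 0.064 [0.5502 0.1944 0.0658] [-4.8972 -1.3619 18.4444] [-0.4741  1.2737  0.0174]
```

The spring was felt from about 4 N, then a hard stop at z≈0.0658 with 18 N, which means the shoulders are seated. I'll hold and verify.

```bash
python3 - <<'E'
from h import *
from station import env
env.pause(.7); print(bright(env.sense()))
p,d=viewer.read_camera("scene"); P=cloud("scene",d);h,s,v=cv2.split(cv2.cvtColor(p,cv2.COLOR_RGB2HSV))
q=P[(h>20)&(h<35)&(s>120)&(np.hypot(P[...,0]-.55,P[...,1]-.194)<.07)&(P[...,2]>.03)]
print(len(q),np.percentile(q,[1,99],axis=0))
cv2.imwrite("pics/c3.png",cv2.resize(p[190:310,170:330],(800,600),interpolation=2)[:,:,::-1])
E
```

```text
(14.675, array([0.5502, 0.1944, 0.0658]), array([-5.1376, -1.7037, 17.8128]), 40.00043213367462, 0.008156170594515084)
337 [[0.5378 0.1619 0.0457]
 [0.558  0.2312 0.1067]]
```

View pics/c3.png

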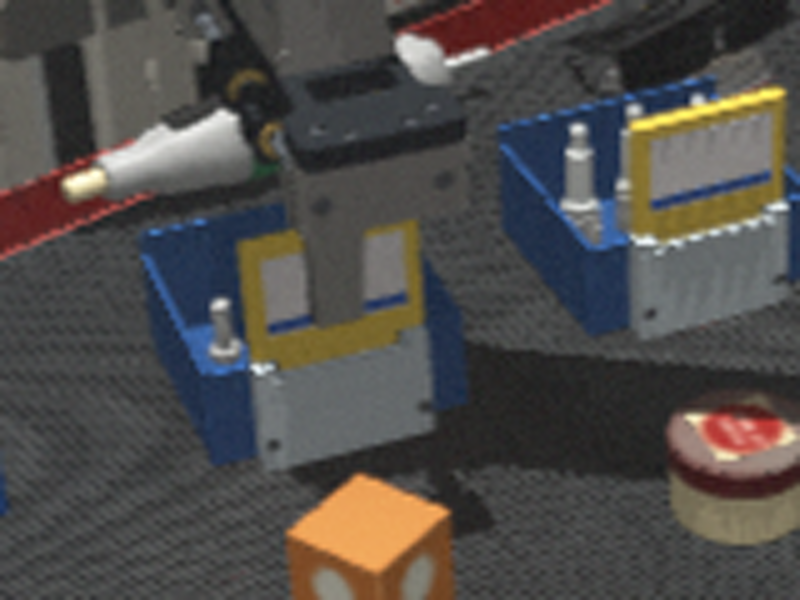

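The holder sits behind the lip (frame at (330,295), plate at (345,395)), just like the fixed one beside it. Its top reads 106.7 mm in the scene camera, against 106.8 mm for the fixed one, so I'm handing in.

```bash
python3 -c "
from station import workorder;print(workorder.finish_job())"
```

```text
the job is handed in; nothing more can be done
None
```

The label holder is in the empty bin's rail with its shoulders home, and the arm is still gripping it at 40 N and pressing with about 18 N; I handed the job in at about 15 s, without touching the carton or tin, and no verdict came back.

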